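# Load a label roll into the gravity feeder

### The job

Clear the roll feeder: lift the glaze jar parked on its level landing and stand it upright in the middle of the cork mat. Then lay the small label roll flat on the landing and push it down the sloped chute, under the hood, until it rests against the stop. Only then press the feeder's sprung plunger fully down and let it come back up; leave the other jars and the wide tape roll where they are.

Things in the scene. Friction and masses are not known exactly. Their poses are not given: they have to be found in the camera images.
- feeder_landing (a point): Middle of the level landing of the feeder, on its top surface (57.5 mm above the bench). The feeder is a fixed grey and bare metal chute 316 mm long and 82 mm wide. Axes of this point: x runs along the feeder, from the landing down to the stop; z is up; y is across. The landing is 105 mm long, reaching 52 mm behind (-x) and 50 mm ahead of this point, open behind. Two side walls 20 mm high over the chute floor, 4 mm thick, leave a channel 70 mm wide all along.
- feeder_crest (a point): Middle of the edge where the landing ends and the slope begins, 50 mm ahead (+x of the feeder) of the middle of the landing and at its height; axes as feeder_landing. From here the chute floor falls toward +x at 0.23 rad (13 degrees) for 155 mm, measured along the slope, to a stop plate square to the slope. A hood covers the last 42 mm before the stop, 36 mm above the floor, so the last part cannot be loaded from above. The slope is too gentle for the roll to slide by itself.
- feeder_seat (a point): Where the centre of the label roll is when it rests against the stop in mid-channel: 125 mm down the slope from the crest and 13 mm above the chute floor. Axes as feeder_landing (not tilted).
- plunger_top (a point): Top of the sprung plunger, a black round cap 34 mm across on a steel stem, on the grey block behind the stop at the low end of the feeder; 86 mm above the bench when up. It is pressed straight down.
- plunger (a joint): Travel of the plunger in m: 0 up, 0.015 fully down; sprung, about 2.4 N to start and 5.4 N at the end; it returns by itself.
- mat_top (a point): Middle of the top of the square cork mat, 110 x 110 mm, 4 mm thick, fixed on the bench.
- parked_jar_center (a point): Centre, half-way up, of the glaze jar that stands on the landing: a closed jar with screw lid, 53 mm across, 70 mm high, about 0.18 kg. z is its upright axis.
- roll_center (a point): Centre, half-way up, of the small label roll lying flat on the bench: a pale thick ring 60 mm across, 26 mm high, about 0.07 kg (its bore cannot be entered). It starts between two jars standing close to it on opposite sides; grip it across the line that is free.
- squat_jar: Squat glaze jar beside the label roll, 65 mm across, 62 mm high; origin at the centre of its underside. Not to be moved.
- tall_jar: Tall glaze jar on the other side of the label roll, 61 mm across, 75 mm high; origin at the centre of its underside. Not to be moved.
- mat_jar: Glaze jar beside the cork mat, 57 mm across, 68 mm high; origin at the centre of its underside. Not to be moved.
- wide_roll: Wide thin roll of masking tape lying near the low end of the feeder, 92 mm across, 24 mm high; origin at the centre of its underside. Not to be moved.

How it is judged:
By the outcome, as a careful person would: the job done as asked, in the order asked, and still so for the second after the job is handed in, with the robot touching nothing.
It also fails if it takes over 72 s, if anything falls off the work surface, if the arm or the gripper's body presses on something with over 40 N, if the wrist force passes 120 N, or if a joint passes its speed limit or range.

### The arm

A 6-joint arm with a two-finger parallel gripper is mounted at the origin on the work surface; the furniture and walls round the work are solid. World frame = base frame: x ahead of the robot, y to its left, z up, the work surface at z = 0. Lengths are in m, angles in rad, forces in N, time in s.
With the tool pointing down it reaches from about 0.3 to 1 m from the base axis. Payload 5.1 kg.
Tool frame: the origin (TCP) lies midway between the tips of the shut fingers; the grasp point (between the pads) lies 19 mm behind it (manip.grip_point_offset is the distance from the TCP to the grasp point, in m); y points along the fingers, x is the direction in which the jaws open and shut, and the axes are right-handed (so a half turn about y gives the same grasp; the last joint's range is limited). The gripper opens to 95 mm and grips with 3 to 60 N. Pads are 20 mm wide; open, the fingers measure 119 mm over their backs; the gripper's body (75 mm by 180 mm) begins 59 mm behind the grasp point.
Start: joints at [-1.413, 0.124, 1.65, -0, 1.367, -0.083], TCP at [0.155, -0.631, 0.215] pointing down, gripper open.
Joint ranges: [-2.61, 2.61], [-1.02, 2.33], [0.03, 2.71], [-1.35, 4.49], [0.32, 2.68], [-2.91, 2.91]. Speed limits (rad/s): [2.57, 2.57, 3.14, 3.14, 3.14, 3.14].

### API

Orientations are given as [roll, pitch, yaw] about the fixed x, y, z axes, in that order (R = Rz(yaw) Ry(pitch) Rx(roll)).
In Python, from cell import manip gives the robot as it stands.
- The arm moves only by the tool carry_out, never from a script. Its argument "rows" is a list that holds one entry, the list of rows, each a list of 6 numbers: the shift along the tool's x, y, z in cm, then the turn, a rotation vector about the tool's x, y, z in degrees. A call has exactly 10 rows; each row is the pose to reach, as a shift and turn from the pose commanded when the call began, along the tool's axes at that moment; what a row does not reach only later rows make up. A row lasts 1/12 s, in which the tool goes at most 41.7 mm and 7.16 degrees, less where a joint would pass 70% of its speed; a pose out of reach is approached as far as the arm can. A call with a gripper value outside its range is refused whole. "hand" is the opening, from 0 (shut) to 1 (fully open), set as the call begins (left out, the last holds). The fingers move at their own pace and stop on an object; "squeeze" is the grip in N (left out, the last holds). Time passes only in rows, so rows that repeat a pose let the fingers close, or fill a call up. It gives the time, the measured TCP pose, the force and the opening at its end, in the units of the state.
- manip.get_state(): the state, without advancing time (a new reading comes with each control period).
- manip.get_image(name): name is "scene" or "side" or "wrist"; returns a dict with "image" (420x560x3 uint8, red, green, blue), "range_z" (420x560 float32, m along the optical axis (not along the pixel's ray), 0 where there is no reading), "K" (3x3 intrinsics, pixels), "R" (3x3) and "t" (3): a world point X has camera coordinates R X + t. Camera axes: x right, y down, z forward; pixel columns grow to the right and rows downward; lengths in m; the calibration is good to about 2 mm. A picture is of the moment at which its call begins.
- manip.sign_off(): hands the job in, once; it reports no verdict.
Trained networks look in a picture, given as the dict that the camera call returned (one of the last four; its "shot" number tells which), for a name from the list of things; names that differ only in an ending like _2 or _b are one class to them, and where a whole thing is asked for, a point or a joint stands for the part that bears it (a point fixed in the world has none). Each returns a list of dicts, best first, with "p" (0 to 1); they miss things now and then, are a little off and sometimes report something else, mostly with a low value. They report only what shows in the picture. A call takes as long as a camera call.
- manip.masks_of(name, picture): "region" (420x560 bool, what is visible of it) and "extent" ([left, top, right, bottom] in pixels, round what is visible of it).
The state is a dict: "time": time; "qpos": joint angles; "joint_velocities": joint speeds; "tau": joint torques, N m; "tool_pos": TCP position; "tool_rot": TCP orientation; "ft_force": force on the tool from outside, world axes, zero at the start; "wrist_torque": the same for the moment, N m; "gripper_width": opening from 0.0 (shut) to 1.0 (fully open).
Only numpy, scipy, OpenCV 4.12 (cv2) and the standard library are available. Lean on these libraries where they do the work, as an engineer would, in place of code of your own. Each camera call takes 0.05 s, during which the arm holds its last target.

## Working session

There is one attempt and no reset: what is moved stays moved. The work goes in short steps, Python scripts to look and compute and a tool call to move; the robot and the scene stay as the last step left them, time stands still between calls to the robot, and variables do not carry over. Pictures are saved under pics/ and viewed, and the job is handed in when it is done.

Besides the shell and the picture viewer there is one more tool, called after ">>>" as a command line: name --argument value ..., lists and objects as JSON in quotes. carry_out: Moves the arm, as the interface text tells. Its arguments: {"type":"object","properties":{"rows":{"type":"array","items":{"type":"array","items":{"type":"array","items":{"type":"number"}}}},"hand":{"type":"number"},"squeeze":{"type":"number"}},"required":["rows"]}

```bash
ls; mkdir -p pics; python3 - <<'E'
from cell import manip
import cv2,numpy as np
s=manip.get_state();print(s)
for n in ["scene","side","wrist"]:
    d=manip.get_image(n)
    cv2.imwrite(f"pics/{n}0.png",d["image"][:,:,::-1]);np.savez(f"{n}0.npz",**{k:d[k] for k in["image","range_z","K","R","t"]})
    print(n,d["K"][0],d["R"].tolist(),d["t"])
E
```

```text
pics
{'time': 0.0, 'qpos': array([-1.41259115e+00,  1.24508922e-01,  1.65164885e+00, -3.70528687e-05,
        1.36748204e+00, -8.25868524e-02]), 'joint_velocities': array([-1.20297930e-04, -1.40868241e-05,  4.09404471e-04, -1.36833963e-04,
        4.26584519e-04, -1.19098618e-03]), 'tau': array([ 9.67007072e-04, -4.17604887e+01, -3.59932709e+01,  7.73567241e-02,
        4.90213127e-02, -1.59210663e-04]), 'tool_pos': array([ 0.1548769 , -0.63063048,  0.21339944]), 'tool_rot': array([-1.5706636 ,  0.00204318, -1.32999664]), 'ft_force': array([-0.59534321, -0.51282384, -0.40991809]), 'wrist_torque': array([-0.02343134, -0.03527896, -0.02564251]), 'gripper_width': 0.9981188551158199}
scene [491.26413354   0.         274.24370632] [[0.9077298399096585, -0.4194969766306569, 0.006987441257262142], [-0.2873331577941835, -0.6337100643901209, -0.7182278264747836], [0.3057224135872416, 0.6499491063832668, -0.6957729262783833]] [-0.40866352  0.23376303  1.18550992]
side [383.5812276    0.         281.06707926] [[-0.997936153666896, -0.06009087039557853, -0.022638915601761907], [-0.016694809943977557, 0.5832224405354076, -0.8121409164528393], [0.062005778161848615, -0.8100868300071448, -0.583021964700747]] [0.47996769 0.04243947 0.93449415]
wrist [326.18173023   0.         285.51976035] [[0.23903810157085653, -0.9710070853677203, -0.0024548244512602323], [-0.9348415455465275, -0.23081713366883494, 0.26980499536717956], [-0.2625491777126362, -0.06219880200284278, -0.9629118538640132]] [-0.64920261 -0.03073378  0.39209286]
```

View pics/scene0.png

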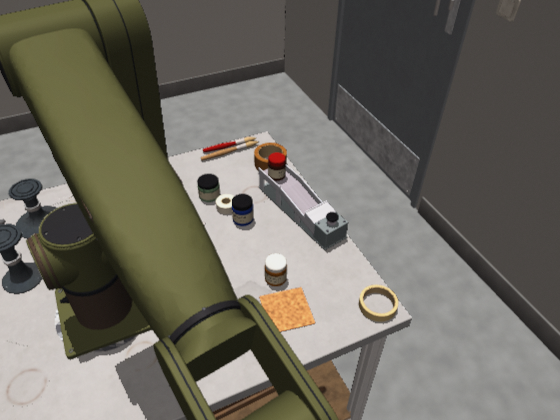

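View pics/side0.png

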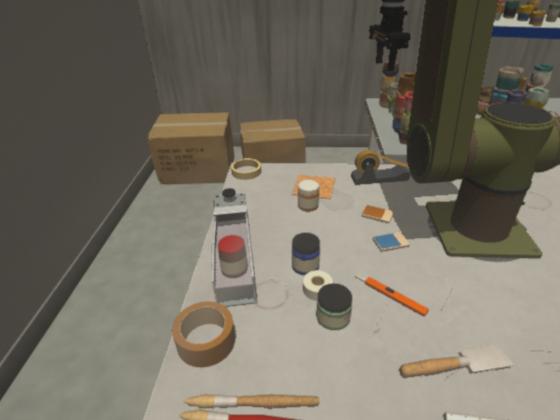

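View pics/wrist0.png

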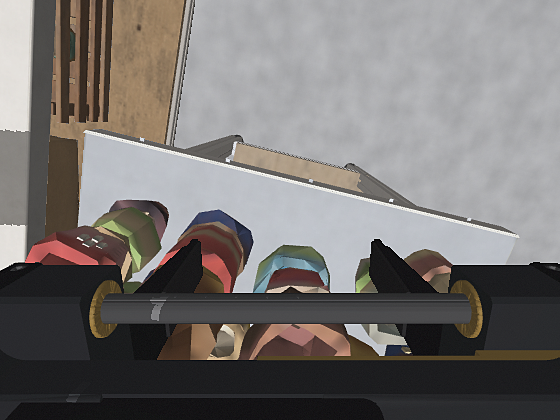

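The scene shows the feeder running from about (268,165) to (335,235), with the red-lidded jar at (277,165). The roll is at (226,203) between two jars, the mat at (288,310), the mat jar at (276,268) and the wide roll at (379,302). I'll measure these next.

```bash
cat > h.py <<'E'
from cell import manip
import cv2,numpy as np
from scipy.spatial.transform import Rotation as Ro
def world(d,m=None):
    z=d["range_z"]; K=d["K"]; v,u=np.nonzero((z>0)&(m if m is not None else True))
    zz=z[v,u]; c=np.stack([(u-K[0,2])/K[0,0]*zz,(v-K[1,2])/K[1,1]*zz,zz],1)
    return (c-d["t"])@d["R"]
def proj(d,X):
    c=np.atleast_2d(X)@d["R"].T+d["t"]; p=c@d["K"].T; return p[:,:2]/p[:,2:]
def snap(n,f=None):
    d=manip.get_image(n)
    if f: cv2.imwrite("pics/"+f,d["image"][:,:,::-1])
    return d
def pose():
    s=manip.get_state(); return s["tool_pos"],Ro.from_euler("xyz",s["tool_rot"]),s
def delta(p,R,tp,tR):
    return np.round(R.inv().apply(np.array(tp)-p)*100,2), np.round((R.inv()*tR).as_rotvec(degrees=True),2)
E
python3 - <<'E'
from h import *
for n in ["scene","side"]:
    d=snap(n)
    for k in ["parked_jar_center","roll_center","squat_jar","tall_jar","mat_jar","wide_roll","mat_top","plunger_top","feeder_landing"]:
        r=manip.masks_of(k,d)
        for q in r[:2]:
            P=world(d,q["region"]); 
            if len(P)<5: continue
            zt=np.percentile(P[:,2],95)
            T=P[P[:,2]>zt-.006]
            (cx,cy),(w,h),a=cv2.minAreaRect((T[:,:2]*1000).astype(np.float32))
            print(n,k,round(q["p"],2),q["extent"],"n",len(P),"ztop %.3f"%zt,"rect %.0f %.0f  %.0fx%.0f @%.0f"%(cx,cy,w,h,a),"mean",T.mean(0).round(3))
E
```

```text
scene parked_jar_center 0.77 [268.0, 149.8, 286.4, 179.1] n 456 ztop 0.128 rect 557 219  47x51 @14 mean [0.557 0.217 0.126]
scene roll_center 0.81 [219.0, 195.1, 229.2, 211.6] n 272 ztop 0.027 rect 387 212  62x45 @64 mean [0.387 0.211 0.025]
scene squat_jar 0.94 [199.4, 169.5, 218.3, 203.9] n 542 ztop 0.063 rect 364 278  59x58 @60 mean [0.364 0.277 0.061]
scene tall_jar 0.78 [233.0, 193.5, 255.3, 223.5] n 666 ztop 0.076 rect 418 145  59x55 @67 mean [0.418 0.143 0.073]
scene mat_jar 0.88 [266.3, 252.5, 287.0, 286.1] n 641 ztop 0.068 rect 414 -88  53x54 @24 mean [ 0.413 -0.088  0.066]
scene wide_roll 0.63 [357.6, 283.1, 399.3, 318.3] n 633 ztop 0.024 rect 603 -265  92x89 @41 mean [ 0.603 -0.266  0.022]
scene mat_top 0.92 [258.8, 289.8, 316.6, 330.1] n 1567 ztop 0.006 rect 399 -184  112x110 @82 mean [ 0.401 -0.185  0.003]
scene mat_top 0.51 [259.3, 163.6, 350.9, 247.5] n 3288 ztop 0.073 rect 582 109  82x303 @11 mean [0.583 0.091 0.075]
side parked_jar_center 0.92 [219.2, 231.6, 248.9, 280.5] n 1095 ztop 0.128 rect 558 222  49x47 @4 mean [0.557 0.224 0.127]
side roll_center 0.81 [301.8, 
[... 435 characters left out ...]
mat_jar 0.56 [300.4, 269.0, 334.9, 301.0] n 575 ztop 0.027 rect 402 230  98x55 @68 mean [0.397 0.213 0.026]
side wide_roll 0.9 [228.0, 156.5, 261.0, 179.4] n 463 ztop 0.025 rect 604 -264  93x90 @77 mean [ 0.604 -0.261  0.023]
side wide_roll 0.68 [218.9, 234.0, 249.7, 280.8] n 1094 ztop 0.128 rect 558 222  49x47 @4 mean [0.558 0.224 0.127]
side mat_top 0.67 [293.5, 174.6, 334.8, 199.6] n 489 ztop 0.006 rect 400 -163  169x110 @81 mean [ 0.385 -0.185  0.006]
side plunger_top 0.52 [226.0, 189.2, 235.0, 198.6] n 123 ztop 0.087 rect 609 -19  32x32 @5 mean [ 0.608 -0.017  0.085]
side feeder_landing 0.72 [215.3, 187.1, 254.0, 305.6] n 3111 ztop 0.077 rect 582 116  77x300 @12 mean [0.579 0.126 0.079]
```

```bash
python3 - <<'E'
from h import *
from scipy.optimize import least_squares
print(manip.grip_point_offset)
for n in ["scene","side"]:
    d=dict(np.load(n+"0.npz")); print("cam",-d["R"].T@d["t"])
    P=world(d)
    # circles: full-res crop by XY around, top plane
    for k,c,r,h in [("pjar",(.5575,.22),.0265,.1275),("roll",(.391,.213),.030,.026),("squat",(.364,.281),.0325,.062),("tall",(.418,.147),.0305,.075),("matjar",(.414,-.085),.0285,.068),("plunger",(.609,-.018),.017,.086),("wide",(.6035,-.264),.046,.024)]:
        q=P[(np.hypot(P[:,0]-c[0],P[:,1]-c[1])<r+.02)&(abs(P[:,2]-h)<.004)]
        if len(q)<8: print(k,len(q));continue
        (cx,cy),rr=cv2.minEnclosingCircle((q[:,:2]*1000).astype(np.float32))
        b=cv2.minAreaRect((q[:,:2]*1000).astype(np.float32))
        print(n,k,len(q),"mec %.1f %.1f r%.1f"%(cx,cy,rr),"bbox mid",((q[:,:2].max(0)+q[:,:2].min(0))*500).round(1),np.ptp(q[:,:2],axis=0).round(3), "z",np.median(q[:,2]).round(4))
    # feeder walls on landing & slope
    a0=np.deg2rad(-78); c=np.array([.5575,.22])
    def loc(P,c,a): 
        x=np.array([np.cos(a),np.sin(a)]); y=np.array([-x[1],x[0]]); e=P[:,:2]-c; return e@x,e@y
    X,Y=loc(P,c,a0)
    w=(abs(P[:,2]-.0775)<.003)&(X>-.07)&(X<.07)&(abs(Y)<.06)
    for s in (-1,1):
        m=w&(Y*s>.02); 
        if m.sum()>10:
            f=np.polyfit(X[m],Y[m],1); print("wall",s,m.sum(),f, "Xmin",X[m].min().round(4),X[m].max().round(4))
    m=(abs(P[:,2]-.0575)<.002)&(abs(Y)<.03)&(X>-.08)&(X<.07); print("landing",m.sum(),X[m].min(),X[m].max(),Y[m].min(),Y[m].max())
E
```

```text
0.0188
cam [ 0.07568698 -0.79381624  0.99559633]
scene pjar 140 mec 558.0 219.1 r26.8 bbox mid [558.1 217.9] [0.047 0.049] z 0.1261
scene roll 161 mec 386.6 222.5 r40.4 bbox mid [389.5 223.3] [0.062 0.079] z 0.0249
scene squat 207 mec 363.8 279.8 r32.5 bbox mid [365.3 279.6] [0.06  0.064] z 0.0606
scene tall 217 mec 418.7 143.8 r30.2 bbox mid [418.5 143.7] [0.057 0.06 ] z 0.0736
scene matjar 276 mec 413.9 -87.0 r27.9 bbox mid [413.6 -87.3] [0.051 0.055] z 0.0666
scene plunger 84 mec 607.1 -21.5 r18.1 bbox mid [607.7 -22.2] [0.034 0.034] z 0.084
scene wide 291 mec 603.8 -265.4 r47.2 bbox mid [ 604.6 -265.7] [0.092 0.091] z 0.0224
wall -1 38 [-0.03147806 -0.03130751] Xmin -0.037 0.0689
wall 1 16 [-0.01339535  0.03946824] Xmin -0.0061 0.0684
landing 108 -0.039509851177434926 0.06944469605348433 -0.020653775434995268 0.029850873692092394
cam [0.4217416  0.76111143 0.59016339]
side pjar 379 mec 558.7 221.0 r26.0 bbox mid [558.3 222.1] [0.049 0.047] z 0.1272
side roll 428 mec 395.5 203.9 r40.1 bbox mid [394.2 203.9] [0.059 0.08 ] z 0.0259
side squat 728 mec 364.6 282.8 r31.5 bbox mid [365.1 283.2] [0.061 0.061] z 0.0619
side tall 411 mec 419.7 148.0 r29.7 bbox mid [418.5 148.1] [0.054 0.056] z 0.0748
side matjar 198 mec 413.7 -84.3 r27.2 bbox mid [413.7 -84.7] [0.049 0.053] z 0.0678
side plunger 94 mec 609.0 -19.3 r16.8 bbox mid [608.7 -18.6] [0.032 0.032] z 0.0858
side wide 167 mec 603.5 -265.2 r48.2 bbox mid [ 604.4 -265.2] [0.09  0.095] z 0.0233
wall -1 85 [-0.03143611 -0.03227631] Xmin -0.0438 0.067
wall 1 97 [-0.00069449  0.03889499] Xmin -0.0434 0.066
landing 397 -0.04473356851121916 0.06395238328412393 -0.029957132183894643 0.029883988972092893
```

```bash
cat >> h.py <<'E'
def to(x,y,z,yawdeg):
    p,R,s=pose(); a,b=delta(p,R,[x,y,z],Ro.from_euler("xyz",[-np.pi/2,0,np.deg2rad(yawdeg)]))
    print("shift",a,"turn",b,"| now",p.round(4),np.degrees(s["tool_rot"]).round(2))
E
python3 - <<'E'
from h import *
to(.155,-.63,.36,-76.2)
to(.5585,.2205,.30,0)
to(.5585,.2205,.20,0)
E
```

```text
shift [ -0.12 -14.54   0.03] turn [-0. -0. -0.] | now [ 0.155  -0.6312  0.2146] [-90.    0.  -76.2]
shift [-73.09  -8.53  59.5 ] turn [ -0.  -76.2  -0. ] | now [ 0.155  -0.6312  0.2146] [-90.    0.  -76.2]
shift [-73.09   1.47  59.5 ] turn [ -0.  -76.2  -0. ] | now [ 0.155  -0.6312  0.2146] [-90.    0.  -76.2]
```

>>> carry_out --rows '[[[0,-4,0,0,0,0],[0,-8,0,0,0,0],[0,-12,0,0,0,0],[0,-14,0,0,0,0],[-73.1,-12,59.5,0,-76.2,0],[-73.1,-12,59.5,0,-76.2,0],[-73.1,-12,59.5,0,-76.2,0],[-73.1,-12,59.5,0,-76.2,0],[-73.1,-12,59.5,0,-76.2,0],[-73.1,-12,59.5,0,-76.2,0]]]' --hand 1

```text
time: 1.98
tool_pos: [0.2624, -0.4035, 0.3494]
tool_rot: [-1.571, -0.001, -0.575]
ft_force: [1.3, -0.1, -0.6]
gripper_width: 1.0
```

```bash
python3 - <<'E'
from h import *
to(.5585,.2205,.32,0)
E
```

```text
shift [-9.06  2.93 68.48] turn [ 1.000e-02 -3.292e+01  3.000e-02] | now [ 0.2624 -0.4035  0.3494] [-9.000e+01 -3.000e-02 -3.292e+01]
```

>>> carry_out --rows '[[[-9,3,68.5,0,-32.9,0],[-9,3,68.5,0,-32.9,0],[-9,3,68.5,0,-32.9,0],[-9,3,68.5,0,-32.9,0],[-9,3,68.5,0,-32.9,0],[-9,3,68.5,0,-32.9,0],[-9,3,68.5,0,-32.9,0],[-9,3,68.5,0,-32.9,0],[-9,3,68.5,0,-32.9,0],[-9,3,68.5,0,-32.9,0]]]'

```text
time: 2.82
tool_pos: [0.4432, -0.0283, 0.3317]
tool_rot: [-1.571, -0.002, -0.006]
ft_force: [1.4, -0.4, 0.0]
gripper_width: 1.001
```

```bash
python3 - <<'E'
from h import *
to(.5585,.2205,.30,0)
E
```

```text
shift [11.39  3.17 24.94] turn [ 0.03 -0.32  0.09] | now [ 0.4432 -0.0283  0.3317] [-9.002e+01 -9.000e-02 -3.200e-01]
```

>>> carry_out --rows '[[[11.4,0,25,0,0,0],[11.4,0,25,0,0,0],[11.4,0,25,0,0,0],[11.4,0,25,0,0,0],[11.4,0,25,0,0,0],[11.4,0,25,0,0,0],[11.4,0,25,0,0,0],[11.4,0,25,0,0,0],[11.4,0,25,0,0,0],[11.4,0,25,0,0,0]]]'

```text
time: 3.65
tool_pos: [0.558, 0.2184, 0.3312]
tool_rot: [-1.571, 0.0, -0.006]
ft_force: [0.0, -0.2, 0.1]
gripper_width: 1.0
```

```bash
python3 - <<'E'
from h import *
to(.5585,.2205,.105-.0188,0)
for n in ["wrist","scene"]:
    d=snap(n,n+"1.png"); np.savez(n+"1.npz",**{k:d[k] for k in["image","range_z","K","R","t"]})
E
```

```text
shift [ 0.05 24.5   0.23] turn [ 0.04 -0.34 -0.02] | now [0.558  0.2184 0.3312] [-9.004e+01  2.000e-02 -3.400e-01]
```

View pics/wrist1.png

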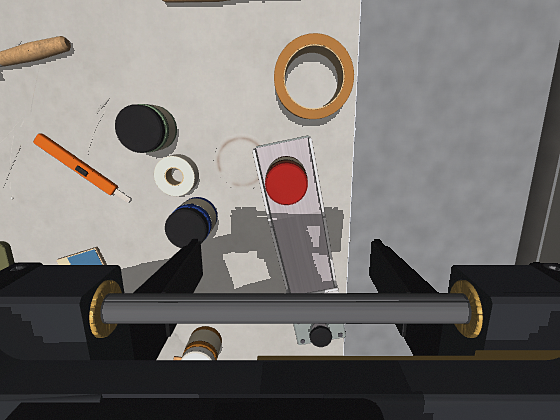

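View pics/scene1.png

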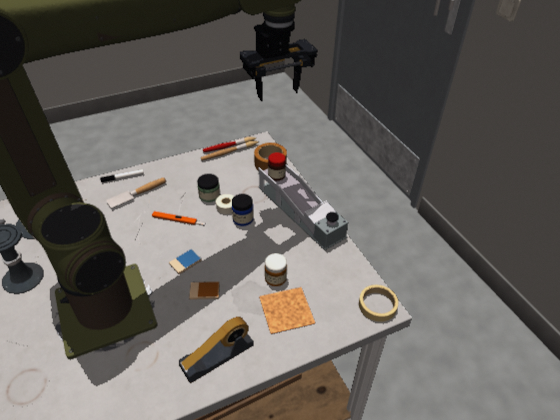

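The wrist view shows the red lid at (287,182), the roll at (176,176) and the back edge of the feeder at (283,143). I'll refine the positions from it.

```bash
python3 - <<'E'
from h import *
d=dict(np.load("wrist1.npz")); P=world(d)
print("cam",-d["R"].T@d["t"])
for k,c,r,h in [("pjar",(.5585,.2205),.0265,.1275),("roll",(.391,.213),.030,.026),("squat",(.364,.281),.0325,.062),("tall",(.418,.147),.0305,.075)]:
    q=P[(np.hypot(P[:,0]-c[0],P[:,1]-c[1])<r+(.004 if k=="roll" else .015))&(abs(P[:,2]-h)<.004)]
    (cx,cy),rr=cv2.minEnclosingCircle((q[:,:2]*1000).astype(np.float32))
    print(k,len(q),"mec %.1f %.1f r%.1f"%(cx,cy,rr),"bbox mid",((q[:,:2].max(0)+q[:,:2].min(0))*500).round(1),np.ptp(q[:,:2],axis=0).round(3),"z",np.median(q[:,2]).round(4))
# roll via colour
q=P[(np.hypot(P[:,0]-.391,P[:,1]-.213)<.04)&(P[:,2]>.02)&(P[:,2]<.031)]
print("rollwide",cv2.minEnclosingCircle((q[:,:2]*1000).astype(np.float32)))
a=np.deg2rad(-78.5); c=np.array([.5585,.2205]); x=np.array([np.cos(a),np.sin(a)]); y=np.array([-x[1],x[0]])
e=P[:,:2]-c; X=e@x; Y=e@y
w=(abs(P[:,2]-.0775)<.0035)&(X>-.07)&(X<.08)&(abs(Y)<.06)
for s in(-1,1):
    m=w&(Y*s>.02); print("wall",s,m.sum(),np.polyfit(X[m],Y[m],1),X[m].min(),X[m].max(),P[m,2].mean())
m=(abs(P[:,2]-.0575)<.003)&(abs(Y-.003)<.03)&(X>-.08)&(X<.07); print("landing",m.sum(),X[m].min(),X[m].max(),Y[m].min(),Y[m].max(),np.median(P[m,2]))
np.set_printoptions(precision=4,suppress=True)
for x0 in np.arange(-.06,-.02,.004):
    mm=(X>x0)&(X<x0+.004)&(abs(Y-.003)<.03); print(round(x0,3),np.median(P[mm,2]))
E
```

```text
cam [0.55896262 0.2944278  0.50188124]
pjar 1415 mec 559.1 219.8 r25.0 bbox mid [559.1 220.1] [0.049 0.049] z 0.128
roll 1112 mec 393.8 213.3 r30.5 bbox mid [394.5 213.2] [0.059 0.058] z 0.0265
squat 1828 mec 365.4 281.9 r31.5 bbox mid [365.6 282. ] [0.062 0.061] z 0.0625
tall 1208 mec 418.8 146.5 r29.7 bbox mid [419.5 147.8] [0.057 0.055] z 0.0754
rollwide ((393.8731689453125, 213.1531524658203), 30.459457397460938)
wall -1 273 [-0.00400491 -0.03373528] -0.0421901176157491 0.07954162292893191 0.07751337182941202
wall 1 277 [-0.00123571  0.03972627] -0.042115957350544186 0.07977938736813882 0.0775749332593117
landing 1856 -0.04279464126370113 0.06999125829913846 -0.026960275622455534 0.0329966067841216 0.058017376722038855
-0.06 0.0005036872988840142
-0.056 0.0007741850683112768
-0.052 0.0008013340812413093
-0.048 0.0004861422878906726
-0.044 0.006770828752195652
-0.04 0.05806159766767665
-0.036 0.4239101944304313
-0.032 0.4274439274475271
-0.028 0.44867966745808324
-0.024 0.44806136619659587
```

>>> carry_out --rows '[[[0.1,4,0.2,0,0,0],[0.1,8,0.2,0,0,0],[0.1,12,0.2,0,0,0],[0.1,16,0.2,0,0,0],[0.1,20,0.2,0,0,0],[0.1,22.5,0.2,0,0,0],[0.1,24,0.2,0,0,0],[0.1,24.5,0.2,0,0,0],[0.1,24.5,0.2,0,0,0],[0.1,24.5,0.2,0,0,0]]]'

```text
time: 4.58
tool_pos: [0.5601, 0.2205, 0.0878]
tool_rot: [-1.57, -0.002, -0.007]
ft_force: [0.2, 0.3, 0.4]
gripper_width: 0.999
```

>>> carry_out --rows '[[[0,0,0,0,0,0],[0,0,0,0,0,0],[0,0,0,0,0,0],[0,0,0,0,0,0],[0,0,0,0,0,0],[0,0,0,0,0,0],[0,0,0,0,0,0],[0,0,0,0,0,0],[0,0,0,0,0,0],[0,0,0,0,0,0]]]' --hand 0.3 --squeeze 15

```text
time: 5.42
tool_pos: [0.5591, 0.221, 0.0863]
tool_rot: [-1.571, 0.001, -0.006]
ft_force: [-1.6, 0.7, 1.4]
gripper_width: 0.544
```

```bash
python3 - <<'E'
from h import *
to(.5585,.2205,.30,0); print(manip.get_state()["gripper_width"],manip.get_state()["ft_force"])
snap("side","side2.png");snap("wrist","wrist2.png")
E
```

```text
shift [ -0.07 -21.37  -0.05] turn [ 0.   -0.33 -0.03] | now [0.5591 0.221  0.0863] [-9.0e+01  3.0e-02 -3.3e-01]
0.5443072735678871 [-1.56025285  0.66710467  1.43278984]
```

View pics/side2.png

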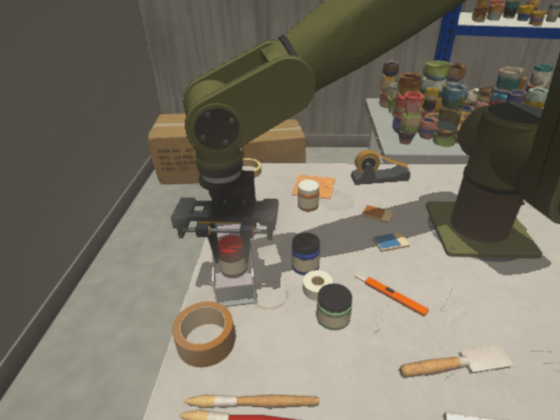

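>>> carry_out --rows '[[[0,-1,0,0,0,0],[0,-4,0,0,0,0],[0,-8,0,0,0,0],[0,-12,0,0,0,0],[0,-15,0,0,0,0],[-15.9,-15,-40.4,0,0,0],[-15.9,-15,-40.4,0,0,0],[-15.9,-15,-40.4,0,0,0],[-15.9,-15,-40.4,0,0,0],[-15.9,-15,-40.4,0,0,0]]]' --hand 0.3 --squeeze 20

```text
time: 6.35
tool_pos: [0.4808, 0.0261, 0.2365]
tool_rot: [-1.571, -0.001, -0.005]
ft_force: [1.1, -0.7, -1.7]
gripper_width: 0.542
```

```bash
python3 - <<'E'
from h import *
to(.400,-.1835,.2,0); print(manip.get_state()["gripper_width"])
E
```

```text
shift [ -7.98   3.65 -21.  ] turn [ 0.02 -0.28  0.04] | now [0.4808 0.0261 0.2365] [-9.002e+01 -4.000e-02 -2.800e-01]
0.5424058542129875
```

>>> carry_out --rows '[[[-8,3,-21,0,0,0],[-8,3,-21,0,0,0],[-8,3,-21,0,0,0],[-8,3,-21,0,0,0],[-8,3,-21,0,0,0],[-8,3,-21,0,0,0],[-8,3,-21,0,0,0],[-8,3,-21,0,0,0],[-8,3,-21,0,0,0],[-8,3,-21,0,0,0]]]'

```text
time: 7.18
tool_pos: [0.4011, -0.1812, 0.2066]
tool_rot: [-1.571, -0.001, -0.004]
ft_force: [0.4, -0.4, -1.8]
gripper_width: 0.54
```

```bash
python3 - <<'E'
from h import *
d=snap("wrist","wrist3.png");d2=snap("scene","scene3.png")
np.savez("scene3.npz",**{k:d2[k] for k in["image","range_z","K","R","t"]})
for n,dd in(("w",d),("s",d2)):
    im=cv2.cvtColor(dd["image"],cv2.COLOR_RGB2HSV); P=world(dd); ok=dd["range_z"]>0
    col=((im[...,0]<20)&(im[...,1]>150)&(im[...,2]>120))[ok]
    q=P[col&(abs(P[:,2]-.004)<.006)&(np.hypot(P[:,0]-.4,P[:,1]+.18)<.1)]
    if len(q)>20: print(n,len(q),cv2.minAreaRect((q[:,:2]*1000).astype(np.float32)),np.median(q[:,2]))
to(.400,-.1835,.0335,0)
E
```

```text
s 588 ((394.2436218261719, -192.59927368164062), (95.34346771240234, 105.41618347167969), 80.39998626708984) 0.002382518653010868
shift [-0.12 17.3  -0.24] turn [ 0.   -0.22  0.02] | now [ 0.4012 -0.1811  0.2065] [-9.0e+01 -2.0e-02 -2.2e-01]
```

View pics/wrist3.png

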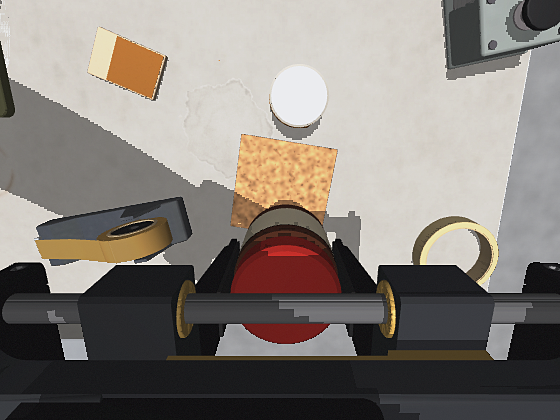

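View pics/scene3.png

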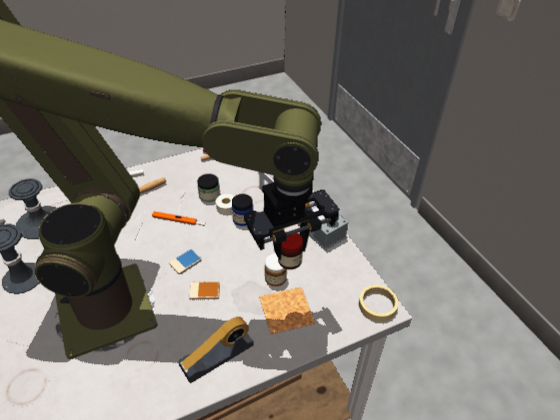

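The mat's far corners appear at (241,134) and (337,150), with its left edge running to about (231,227). The jar is held level. I'll work out the mat centre from those corners.

```bash
python3 - <<'E'
from h import *
d=snap("wrist")
K,R,t=d["K"],d["R"],d["t"]; C=-R.T@t
W=[]
for u,v in [(241,134),(338,150),(231,225),(325,222)]:
    r=R.T@np.linalg.inv(K)@[u,v,1]; s=(.004-C[2])/r[2]; W.append((C+s*r)[:2]); print(W[-1].round(4))
e=W[1]-W[0]; print(np.linalg.norm(e),np.degrees(np.arctan2(e[1],e[0])))
ex=e/np.linalg.norm(e); n=np.array([ex[1],-ex[0]]); print("centre",(W[0]+W[1])/2+n*.055)
E
```

```text
[ 0.3524 -0.1222]
[ 0.4613 -0.1401]
[ 0.3361 -0.229 ]
[ 0.4492 -0.2256]
0.11044227291371009 -9.377531113211909
centre [ 0.39790476 -0.18541348]
```

>>> carry_out --rows '[[[-0.2,3.5,-0.3,0,0,0],[-0.2,7,-0.3,0,0,0],[-0.2,10.5,-0.3,0,0,0],[-0.2,13,-0.3,0,0,0],[-0.2,15,-0.3,0,0,0],[-0.2,16.2,-0.3,0,0,0],[-0.2,16.8,-0.3,0,0,0],[-0.2,17.1,-0.3,0,0,0],[-0.2,17.3,-0.3,0,0,0],[-0.2,17.3,-0.3,0,0,0]]]'

```text
time: 8.17
tool_pos: [0.3993, -0.1852, 0.034]
tool_rot: [-1.571, -0.001, -0.005]
ft_force: [-0.2, 0.7, -2.5]
gripper_width: 0.544
```

```bash
python3 - <<'E'
from h import *
to(.399,-.1835,.0330,0); print(manip.get_state()["ft_force"])
snap("side","side4.png")
E
```

```text
shift [-0.03  0.1   0.17] turn [ 0.04 -0.31  0.06] | now [ 0.3993 -0.1852  0.034 ] [-9.004e+01 -6.000e-02 -3.100e-01]
[-0.24844385  0.746432   -2.53468073]
```

View pics/side4.png

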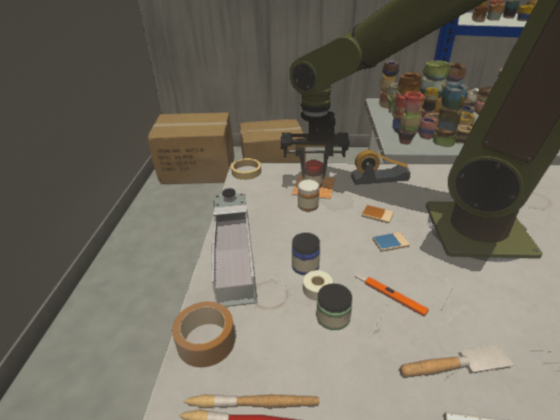

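>>> carry_out --rows '[[[0,0.05,0.1,0,0,0],[0,0.1,0.1,0,0,0],[0,0.1,0.1,0,0,0],[0,0.1,0.1,0,0,0],[0,0.1,0.1,0,0,0],[0,0.1,0.1,0,0,0],[0,0.1,0.1,0,0,0],[0,0.1,0.1,0,0,0],[0,0.1,0.1,0,0,0],[0,0.1,0.1,0,0,0]]]'

```text
time: 9.05
tool_pos: [0.399, -0.1842, 0.0327]
tool_rot: [-1.571, -0.001, -0.006]
ft_force: [0.8, 1.2, 4.1]
gripper_width: 0.539
```

>>> carry_out --rows '[[[0,0,0,0,0,0],[0,0,0,0,0,0],[0,0,0,0,0,0],[0,0,0,0,0,0],[0,0,0,0,0,0],[0,0,0,0,0,0],[0,-2,0,0,0,0],[0,-5,0,0,0,0],[0,-9,0,0,0,0],[0,-13,0,0,0,0]]]' --hand 1

```text
time: 9.88
tool_pos: [0.3976, -0.1834, 0.1627]
tool_rot: [-1.569, 0.002, -0.006]
ft_force: [0.7, -0.7, 0.3]
gripper_width: 1.0
```

```bash
python3 - <<'E'
from h import *
import math
print(math.degrees(math.atan2(.1465-.2819,.4188-.3654))+90)
to(.3935,.2135,.2,22); to(.3935,.2135,.3,22)
E
```

```text
21.523631665070113
shift [-0.65 -3.68 39.69] turn [ -0.1  -22.33  -0.11] | now [ 0.3976 -0.1834  0.1627] [-89.92   0.13  -0.33]
shift [ -0.67 -13.68  39.71] turn [ -0.1  -22.33  -0.11] | now [ 0.3976 -0.1834  0.1627] [-89.92   0.13  -0.33]
```

>>> carry_out --rows '[[[0,-3,4,0,0,0],[-0.7,-5,39.7,0,-22,0],[-0.7,-5,39.7,0,-22,0],[-0.7,-5,39.7,0,-22,0],[-0.7,-5,39.7,0,-22,0],[-0.7,-5,39.7,0,-22,0],[-0.7,-5,39.7,0,-22,0],[-0.7,-5,39.7,0,-22,0],[-0.7,-5,39.7,0,-22,0],[-0.7,-5,39.7,0,-22,0]]]'

```text
time: 10.72
tool_pos: [0.3933, 0.216, 0.2127]
tool_rot: [-1.57, -0.001, 0.38]
ft_force: [0.2, -0.5, -0.9]
gripper_width: 0.998
```

```bash
python3 - <<'E'
from h import *
d=snap("wrist","wrist5.png");P=world(d)
for k,c,r,h in [("roll",(.394,.213),.030,.026),("squat",(.365,.282),.0325,.062),("tall",(.419,.147),.0305,.075)]:
    q=P[(np.hypot(P[:,0]-c[0],P[:,1]-c[1])<r+.01)&(abs(P[:,2]-h)<.005)]
    if len(q)<9: print(k,len(q)); continue
    (cx,cy),rr=cv2.minEnclosingCircle((q[:,:2]*1000).astype(np.float32))
    print(k,len(q),"mec %.1f %.1f r%.1f"%(cx,cy,rr),"bbox mid",((q[:,:2].max(0)+q[:,:2].min(0))*500).round(1),np.ptp(q[:,:2],axis=0).round(3),"z",np.median(q[:,2]).round(4))
to(.3935,.2135,.1,22);
d=snap("scene","scene5.png")
E
```

```text
roll 1861 mec 393.6 212.8 r30.2 bbox mid [393.8 212.9] [0.059 0.06 ] z 0.0266
squat 3401 mec 365.4 281.8 r31.0 bbox mid [365.3 281.9] [0.062 0.062] z 0.0626
tall 2280 mec 419.4 146.8 r29.6 bbox mid [418.9 146.7] [0.058 0.058] z 0.0755
shift [-0.23 11.31 -0.61] turn [-0.22 -0.05  0.14] | now [0.3932 0.2195 0.2131] [-89.78  -0.14  21.95]
```

View pics/wrist5.png

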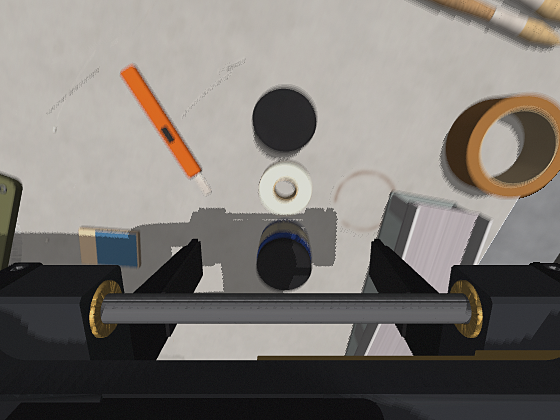

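View pics/scene5.png

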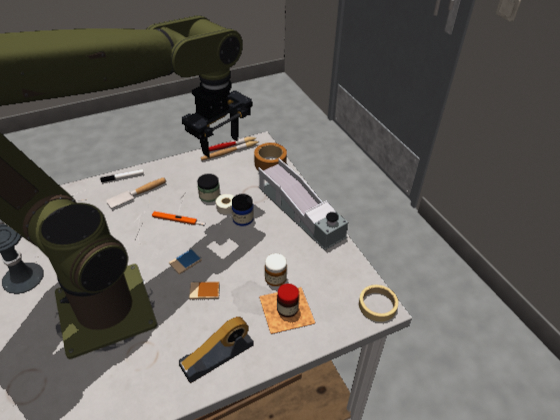

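>>> carry_out --rows '[[[-0.2,3,-0.6,0,0,0],[-0.2,6,-0.6,0,0,0],[-0.2,9,-0.6,0,0,0],[-0.2,11,-0.6,0,0,0],[-0.2,11,-0.6,0,0,0],[-0.2,11,-0.6,0,0,0],[-0.2,11,-0.6,0,0,0],[-0.2,11,-0.6,0,0,0],[-0.2,11,-0.6,0,0,0],[-0.2,11,-0.6,0,0,0]]]'

```text
time: 11.65
tool_pos: [0.3953, 0.207, 0.1038]
tool_rot: [-1.571, -0.003, 0.378]
ft_force: [-1.2, 0.0, 0.7]
gripper_width: 0.998
```

```bash
python3 - <<'E'
from h import *
to(.3937,.2130,.0045,22)
E
```

```text
shift [0.05 9.93 0.62] turn [ 0.   -0.34  0.16] | now [0.3953 0.207  0.1038] [-90.    -0.16  21.66]
```

>>> carry_out --rows '[[[0,0,0.6,0,0,0],[0,1,0.6,0,0,0],[0,3,0.6,0,0,0],[0,5,0.6,0,0,0],[0,7,0.6,0,0,0],[0,8.5,0.6,0,0,0],[0,9.3,0.6,0,0,0],[0,9.7,0.6,0,0,0],[0,9.9,0.6,0,0,0],[0,9.9,0.6,0,0,0]]]'

```text
time: 12.48
tool_pos: [0.3923, 0.2124, 0.0034]
tool_rot: [-1.571, -0.0, 0.378]
ft_force: [-0.4, 0.1, 0.7]
gripper_width: 1.0
```

```bash
python3 - <<'E'
from h import *
to(.3937,.2130,.0045,22); print(manip.get_state()["ft_force"])
E
```

```text
shift [ 0.15 -0.11 -0.  ] turn [-0.   -0.32  0.02] | now [0.3923 0.2124 0.0034] [-9.000e+01 -2.000e-02  2.168e+01]
[-0.36094993  0.13583394  0.70439291]
```

>>> carry_out --rows '[[[0.1,-0.1,0,0,0,0],[0.1,-0.1,0,0,0,0],[0.1,-0.1,0,0,0,0],[0.1,-0.1,0,0,0,0],[0.1,-0.1,0,0,0,0],[0.1,-0.1,0,0,0,0],[0.1,-0.1,0,0,0,0],[0.1,-0.1,0,0,0,0],[0.1,-0.1,0,0,0,0],[0.1,-0.1,0,0,0,0]]]' --hand 0.4 --squeeze 15

```text
time: 13.32
tool_pos: [0.3931, 0.2127, 0.0045]
tool_rot: [-1.571, -0.0, 0.378]
ft_force: [-0.5, -0.8, 1.5]
gripper_width: 0.618
```

```bash
python3 - <<'E'
from h import *
s=manip.get_state();print(s["gripper_width"]*95)
to(.3937,.213,.17,22); to(.5634,.2115,.17,101.35)
E
```

```text
58.68937715748913
shift [ 7.000e-02 -1.655e+01  1.000e-02] turn [ 0.   -0.33  0.01] | now [0.3931 0.2127 0.0045] [-9.000e+01 -1.000e-02  2.167e+01]
shift [ 15.78 -16.55  -6.4 ] turn [ 1.000e-02 -7.968e+01  1.000e-02] | now [0.3931 0.2127 0.0045] [-9.000e+01 -1.000e-02  2.167e+01]
```

>>> carry_out --rows '[[[0,-1,0,0,0,0],[0,-4,0,0,0,0],[0,-8,0,0,0,0],[0,-12,0,0,0,0],[0,-15,0,0,0,0],[15.8,-16,-6.4,0,-79.7,0],[15.8,-16,-6.4,0,-79.7,0],[15.8,-16,-6.4,0,-79.7,0],[15.8,-16,-6.4,0,-79.7,0],[15.8,-16,-6.4,0,-79.7,0]]]' --squeeze 20

```text
time: 14.15
tool_pos: [0.5687, 0.2108, 0.1643]
tool_rot: [-1.573, -0.001, 1.007]
ft_force: [-1.1, -0.8, -1.2]
gripper_width: 0.62
```

```bash
python3 - <<'E'
from h import *
to(.5634,.2115,.16,101.35)
E
```

```text
shift [-0.23  0.42  0.49] turn [ 1.400e-01 -4.364e+01  1.000e-02] | now [0.5687 0.2108 0.1643] [-9.012e+01 -6.000e-02  5.771e+01]
```

>>> carry_out --rows '[[[0,0,0,0,-43.6,0],[0,0,0,0,-43.6,0],[0,0,0,0,-43.6,0],[0,0,0,0,-43.6,0],[0,0,0,0,-43.6,0],[0,0,0,0,-43.6,0],[0,0,0,0,-43.6,0],[0,0,0,0,-43.6,0],[0,0,0,0,-43.6,0],[0,0,0,0,-43.6,0]]]'

```text
time: 14.98
tool_pos: [0.5634, 0.2115, 0.1644]
tool_rot: [-1.571, 0.0, 1.762]
ft_force: [-0.8, -0.4, -1.0]
gripper_width: 0.622
```

```bash
python3 - <<'E'
from h import *
to(.5634,.2115,.0625,101.35)
d=snap("wrist","wrist6.png"); P=world(d)
a=np.deg2rad(-78.65); c=np.array([.5634,.2115]); x=np.array([np.cos(a),np.sin(a)]); y=np.array([-x[1],x[0]])
e=P[:,:2]-c; X=e@x; Y=e@y
w=(abs(P[:,2]-.0775)<.004)&(X>-.07)&(X<.08)&(abs(Y)<.06)
for s in(-1,1):
    m=w&(Y*s>.02); 
    if m.sum()>10: print("wall",s,m.sum(),np.polyfit(X[m],Y[m],1),X[m].min(),X[m].max(),P[m,2].mean())
for b in np.arange(.03,.25,.02):
    m=(X>b)&(X<b+.01)&(abs(Y)<.015); print(round(b+.005,3),np.median(P[m,2]).round(4) if m.sum() else None)
for c0 in [(.608,-.02)]:
    q=P[(np.hypot(P[:,0]-c0[0],P[:,1]-c0[1])<.03)&(abs(P[:,2]-.086)<.005)]
    if len(q)>10: print("pl",cv2.minEnclosingCircle((q[:,:2]*1000).astype(np.float32)),np.median(q[:,2]))
E
```

```text
shift [ 0.   10.19 -0.  ] turn [-0.   -0.37 -0.  ] | now [0.5634 0.2115 0.1644] [-90.     0.   100.98]
wall -1 801 [-0.0005232  -0.03749594] -0.05199875195412107 0.07745879731829114 0.07740973930351713
wall 1 130 [-0.00557706  0.03650542] -0.011105958214387028 0.07508835428820676 0.07696015415832268
0.035 0.2188
0.055 0.0573
0.075 0.2484
0.095 0.048
0.115 0.0433
0.135 0.0386
0.155 0.0338
0.175 0.0677
0.195 0.0638
0.215 0.0624
0.235 0.0643
pl ((608.8167724609375, -12.623006820678711), 15.27173137664795) 0.08588569440867874
```

View pics/wrist6.png

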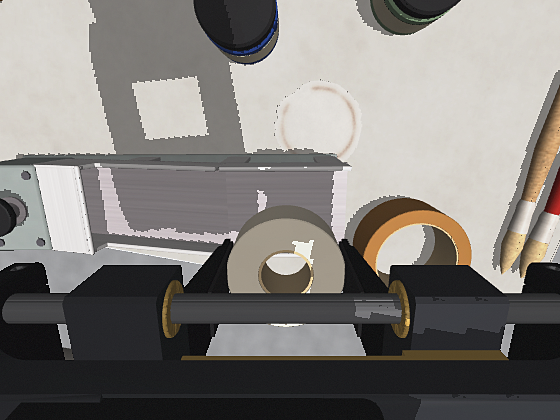

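>>> carry_out --rows '[[[0,2.5,0,0,0,0],[0,5,0,0,0,0],[0,7,0,0,0,0],[0,8.5,0,0,0,0],[0,9.3,0,0,0,0],[0,9.8,0,0,0,0],[0,10.1,0,0,0,0],[0,10.2,0,0,0,0],[0,10.2,0,0,0,0],[0,10.2,0,0,0,0]]]'

```text
time: 15.87
tool_pos: [0.5642, 0.2117, 0.0634]
tool_rot: [-1.573, -0.0, 1.764]
ft_force: [0.6, 0.5, -0.9]
gripper_width: 0.618
```

```bash
python3 - <<'E'
from h import *
to(.5634,.2115,.0620,101.35);print(manip.get_state()["ft_force"])
d=snap("side","side6.png");d=snap("wrist","wrist7.png");
E
```

```text
shift [-0.01  0.14  0.08] turn [ 0.11 -0.28  0.01] | now [0.5642 0.2117 0.0634] [-9.0110e+01 -1.0000e-02  1.0107e+02]
[ 0.55960629  0.53729721 -0.86172644]
```

View pics/side6.png

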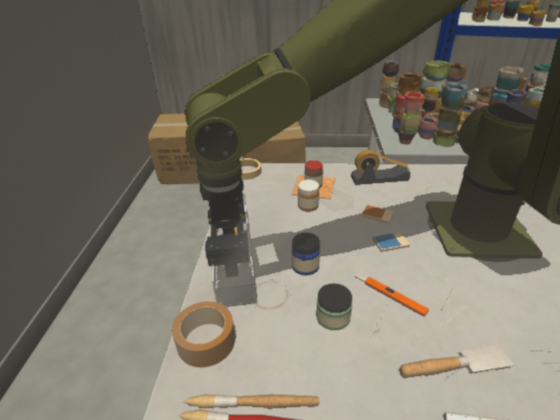

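>>> carry_out --rows '[[[0,0.1,0,0,0,0],[0,0.1,0,0,0,0],[0,0.1,0,0,0,0],[0,0.1,0,0,0,0],[0,0.1,0,0,0,0],[0,0.1,0,0,0,0],[0,0.1,0,0,0,0],[0,0.1,0,0,0,0],[0,0.1,0,0,0,0],[0,0.1,0,0,0,0]]]'

```text
time: 16.8
tool_pos: [0.564, 0.2117, 0.062]
tool_rot: [-1.572, -0.0, 1.764]
ft_force: [0.5, -0.0, 5.3]
gripper_width: 0.622
```

>>> carry_out --rows '[[[0,0,0,0,0,0],[0,0,0,0,0,0],[0,0,0,0,0,0],[0,0,0,0,0,0],[0,0,0,0,0,0],[0,0,0,0,0,0],[0,-1.5,0,0,0,0],[0,-4,0,0,0,0],[0,-7,0,0,0,0],[0,-10,0,0,0,0]]]' --hand 1

```text
time: 17.63
tool_pos: [0.5627, 0.2113, 0.1614]
tool_rot: [-1.569, 0.0, 1.764]
ft_force: [0.5, 0.7, 0.6]
gripper_width: 1.001
```

```bash
python3 - <<'E'
from h import *
a=np.deg2rad(-78.65); c=np.array([.5634,.2115]); x=np.array([np.cos(a),np.sin(a)])
t=c-.06*x; print(t); to(t[0],t[1],.16,11.35)
snap("side","side7.png");d=snap("wrist","wrist8.png");P=world(d)
q=P[(np.hypot(P[:,0]-.5634,P[:,1]-.2115)<.036)&(abs(P[:,2]-.0835)<.003)]
print(len(q),cv2.minEnclosingCircle((q[:,:2]*1000).astype(np.float32)),np.median(q[:,2]))
E
```

```text
[0.55159189 0.2703266 ]
shift [ 6.01  0.14 -0.05] turn [-0.09 89.73 -0.11] | now [0.5627 0.2113 0.1614] [-8.9870e+01  1.0000e-02  1.0108e+02]
3416 ((564.364990234375, 211.7731170654297), 30.17013168334961) 0.0841343409518667
```

View pics/side7.png

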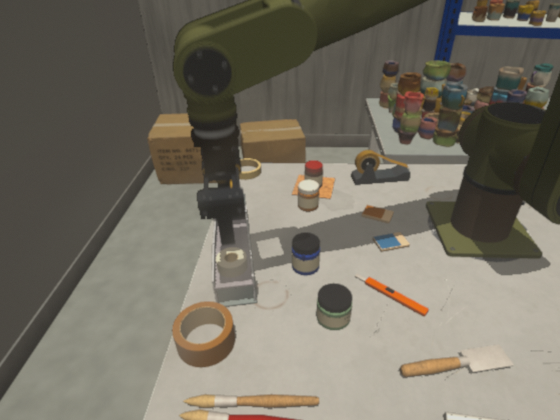

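View pics/wrist8.png

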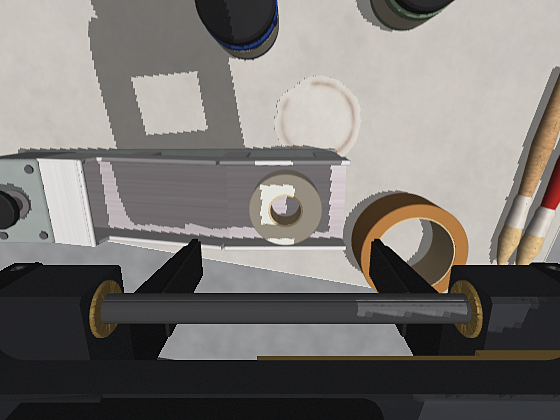

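>>> carry_out --rows '[[[6,0,0,0,89.7,0],[6,0,0,0,89.7,0],[6,0,0,0,89.7,0],[6,0,0,0,89.7,0],[6,0,0,0,89.7,0],[6,0,0,0,89.7,0],[6,0,0,0,89.7,0],[6,0,0,0,89.7,0],[6,0,0,0,89.7,0],[6,0,0,0,89.7,0]]]' --hand 0.22

```text
time: 18.57
tool_pos: [0.5515, 0.2702, 0.1602]
tool_rot: [-1.571, 0.001, 0.515]
ft_force: [-0.0, 0.1, -1.2]
gripper_width: 0.357
```

```bash
python3 - <<'E'
from h import *
to(.5516,.2703,.16,11.35)
E
```

```text
shift [ 0.01  0.02 -0.  ] turn [ 0.   18.14 -0.08] | now [0.5515 0.2702 0.1602] [-8.999e+01  8.000e-02  2.949e+01]
```

>>> carry_out --rows '[[[0,0,0,0,18.1,0],[0,0,0,0,18.1,0],[0,0,0,0,18.1,0],[0,2,0,0,18.1,0],[0,4.5,0,0,18.1,0],[0,6.5,0,0,18.1,0],[0,8,0,0,18.1,0],[0,9,0,0,18.1,0],[0,9.5,0,0,18.1,0],[0,9.5,0,0,18.1,0]]]'

```text
time: 19.4
tool_pos: [0.551, 0.27, 0.0646]
tool_rot: [-1.571, 0.003, 0.205]
ft_force: [-0.0, -0.2, 0.7]
gripper_width: 0.218
```

```bash
python3 - <<'E'
from h import *
to(.5516,.2703,.0645,11.35)
print(manip.get_state()["gripper_width"],manip.get_state()["ft_force"])
snap("scene","scene8.png")
E
```

```text
shift [0.07 0.01 0.01] turn [ 0.03  0.39 -0.16] | now [0.551  0.27   0.0646] [-90.03   0.16  11.74]
0.21764479727192418 [-0.01682499 -0.17513572  0.66705546]
```

View pics/scene8.png

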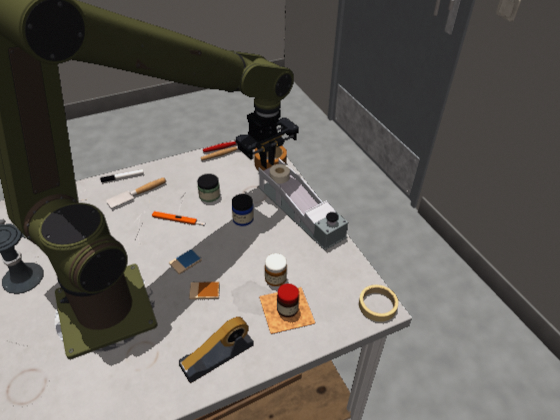

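>>> carry_out --rows '[[[0.1,0,-1,0,0.4,0],[0.1,0,-2,0,0.4,0],[0.1,0,-2.8,0,0.4,0],[0.1,0,-3.6,0,0.4,0],[0.1,0,-4.4,0,0.4,0],[0.1,0,-5.2,0,0.4,0],[0.1,0,-6,0,0.4,0],[0.1,0,-6.8,0,0.4,0],[0.1,0,-7.4,0,0.4,0],[0.1,0,-8,0,0.4,0]]]'

```text
time: 20.28
tool_pos: [0.5693, 0.1916, 0.0663]
tool_rot: [-1.571, -0.0, 0.198]
ft_force: [0.1, 1.2, 1.3]
gripper_width: 0.222
```

```bash
cat >> h.py <<'E'
A=np.deg2rad(-78.65); C0=np.array([.5634,.2115]); FX=np.array([np.cos(A),np.sin(A)]); FY=np.array([-FX[1],FX[0]])
def local():
    p,R,s=pose(); e=p[:2]-C0; print("feeder X %.1f Y %.1f z %.1f mm"%(e@FX*1e3,e@FY*1e3,p[2]*1e3),np.degrees(s["tool_rot"]).round(2),"F",(s["ft_force"]@np.r_[FX,0]).round(1),s["ft_force"].round(1),s["gripper_width"])
E
python3 - <<'E'
from h import *
local(); snap("side","side9.png"); snap("scene","scene9.png")
E
```

```text
feeder X 20.7 Y 1.9 z 66.3 mm [-89.99  -0.    11.32] F -1.2 [0.1 1.2 1.3] 0.22171968067540454
```

View pics/scene9.png

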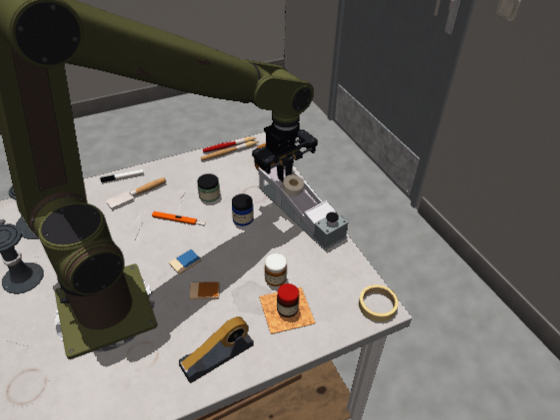

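View pics/side9.png

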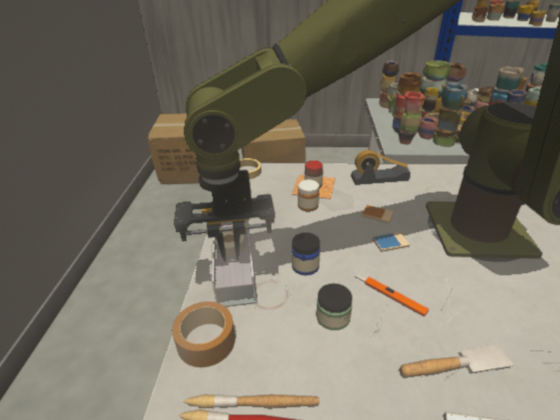

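>>> carry_out --rows '[[[-0.1,0,-0.8,0,0,0],[-0.1,0,-1.5,0,0,0],[-0.1,0,-2.2,0,0,0],[-0.1,0,-2.9,0,0,0],[-0.1,0.1,-3.6,0,0,0],[-0.1,0.3,-4.2,0,0,0],[-0.1,0.5,-4.8,0,0,0],[-0.1,0.6,-5.4,0,0,0],[-0.1,0.7,-6,0,0,0],[-0.1,0.8,-6.4,0,0,0]]]'

```text
time: 21.22
tool_pos: [0.5808, 0.1285, 0.058]
tool_rot: [-1.571, 0.0, 0.198]
ft_force: [0.6, 0.2, -0.0]
gripper_width: 0.221
```

```bash
python3 - <<'E'
from h import *
local(); snap("side","side10.png"); snap("scene","scene10.png")
E
```

```text
feeder X 84.8 Y 0.7 z 58.0 mm [-9.001e+01  2.000e-02  1.132e+01] F -0.1 [ 0.6  0.2 -0. ] 0.22128347761772374
```

View pics/scene10.png

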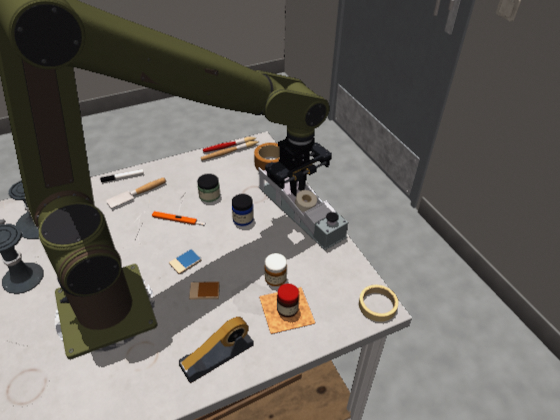

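>>> carry_out --rows '[[[0,0.3,-0.6,0,0,0],[0,0.5,-1.2,0,0,0],[0,0.7,-1.8,0,0,0],[0,0.9,-2.4,0,0,0],[0,1,-3,0,0,0],[0,1.1,-3.5,0,0,0],[0,1.2,-3.9,0,0,0],[0,1.3,-4.2,0,0,0],[0,1.3,-4.4,0,0,0],[0,1.3,-4.5,0,0,0]]]'

```text
time: 22.15
tool_pos: [0.5896, 0.0849, 0.0452]
tool_rot: [-1.571, 0.0, 0.198]
ft_force: [-1.1, 0.9, -0.3]
gripper_width: 0.22
```

```bash
python3 - <<'E'
from h import *
local(); snap("side","side11.png"); snap("scene","scene11.png")
E
```

```text
feeder X 129.3 Y 0.8 z 45.2 mm [-9.000e+01  1.000e-02  1.133e+01] F -1.1 [-1.1  0.9 -0.3] 0.21990762030592612
```

View pics/scene11.png

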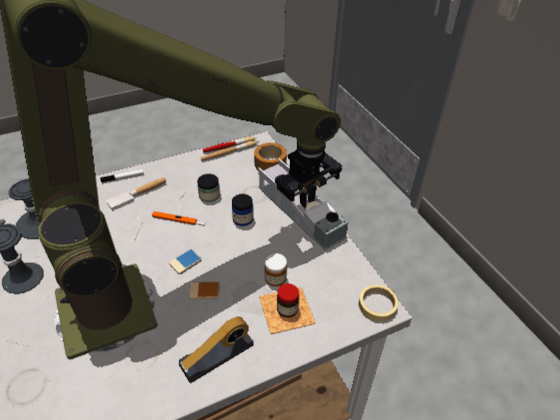

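Now the last few millimetres, slowly, while watching the force.

>>> carry_out --rows '[[[0,0,-0.1,0,0,0],[0,0.1,-0.2,0,0,0],[0,0.1,-0.3,0,0,0],[0,0.1,-0.4,0,0,0],[0,0.1,-0.5,0,0,0],[0,0.1,-0.6,0,0,0],[0,0.1,-0.6,0,0,0],[0,0.1,-0.6,0,0,0],[0,0.1,-0.6,0,0,0],[0,0.1,-0.6,0,0,0]]]'

```text
time: 23.08
tool_pos: [0.5909, 0.0793, 0.0443]
tool_rot: [-1.571, -0.0, 0.198]
ft_force: [0.3, 0.8, -0.2]
gripper_width: 0.218
```

>>> carry_out --rows '[[[0,0,-0.05,0,0,0],[0,0,-0.1,0,0,0],[0,0,-0.15,0,0,0],[0,0,-0.2,0,0,0],[0,0,-0.2,0,0,0],[0,0,-0.2,0,0,0],[0,0,-0.2,0,0,0],[0,0,-0.2,0,0,0],[0,0,-0.2,0,0,0],[0,0,-0.2,0,0,0]]]'

```text
time: 23.92
tool_pos: [0.5912, 0.0773, 0.0443]
tool_rot: [-1.571, -0.0, 0.198]
ft_force: [-0.3, 0.7, 0.2]
gripper_width: 0.219
```

```bash
python3 - <<'E'
from h import *
local()
E
```

```text
feeder X 137.0 Y 0.9 z 44.3 mm [-90.    -0.    11.34] F -0.7 [-0.3  0.7  0.2] 0.21904202764093195
```

>>> carry_out --rows '[[[0,0,-0.05,0,0,0],[0,0,-0.1,0,0,0],[0,0,-0.15,0,0,0],[0,0,-0.2,0,0,0],[0,0,-0.2,0,0,0],[0,0,-0.2,0,0,0],[0,0,-0.2,0,0,0],[0,0,-0.2,0,0,0],[0,0,-0.2,0,0,0],[0,0,-0.2,0,0,0]]]'

```text
time: 24.75
tool_pos: [0.5913, 0.0761, 0.0442]
tool_rot: [-1.57, 0.0, 0.198]
ft_force: [-1.4, 4.7, -0.4]
gripper_width: 0.223
```

>>> carry_out --rows '[[[0,0,-0.05,0,0,0],[0,0,-0.1,0,0,0],[0,0,-0.15,0,0,0],[0,0,-0.2,0,0,0],[0,0,-0.2,0,0,0],[0,0,-0.2,0,0,0],[0,0,-0.2,0,0,0],[0,0,-0.2,0,0,0],[0,0,-0.2,0,0,0],[0,0,-0.2,0,0,0]]]'

```text
time: 25.58
tool_pos: [0.5913, 0.0758, 0.0441]
tool_rot: [-1.566, 0.001, 0.198]
ft_force: [-1.4, 10.8, 1.0]
gripper_width: 0.218
```

```bash
python3 - <<'E'
from h import *
local();d=snap("side","side12.png"); cv2.imwrite("pics/side12c.png",cv2.resize(d["image"][150:330,170:330,::-1],None,fx=4,fy=3))
E
```

```text
feeder X 138.6 Y 0.7 z 44.1 mm [-8.975e+01  3.000e-02  1.132e+01] F -10.9 [-1.4 10.8  1. ] 0.2179026856914849
```

View pics/side12c.png

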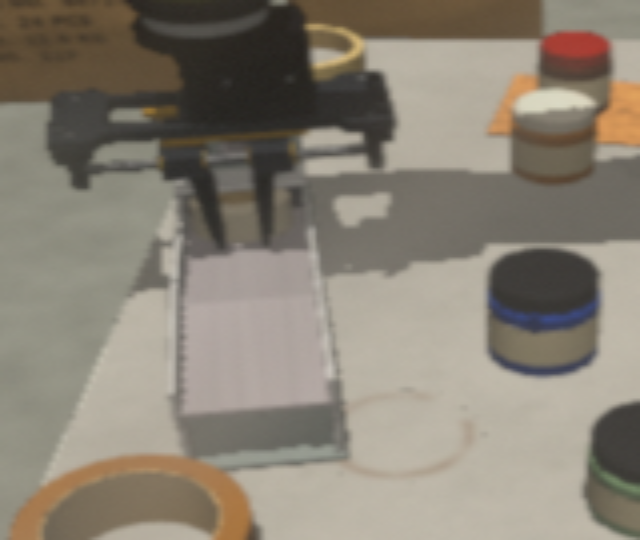

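>>> carry_out --rows '[[[0,0,0.4,0,0,0],[0,-0.3,1,0,0,0],[0,-0.8,2,0,0,0],[0,-1.5,3,0,0,0],[0,-3,4,0,0,0],[0,-6,5,0,0,0],[0,-9,6,0,0,0],[0,-12,8,0,0,0],[0,-15,10,0,0,0],[0,-15,10,0,0,0]]]' --hand 0

```text
time: 26.47
tool_pos: [0.5756, 0.1754, 0.2038]
tool_rot: [-1.57, -0.014, 0.201]
ft_force: [1.6, -0.5, 1.7]
gripper_width: 0.005
```

```bash
python3 - <<'E'
from h import *
local();d=snap("side","side13.png"); cv2.imwrite("pics/side13c.png",cv2.resize(d["image"][150:330,170:330,::-1],None,fx=4,fy=3))
d=snap("wrist","wrist13.png")
d=snap("side")
P=world(d);e=P[:,:2]-C0;X=e@FX;Y=e@FY
m=(abs(Y)<.034)&(X>.05)&(X<.2)&(P[:,2]>.02)&(P[:,2]<.13)
hs=(P[:,2]-(.0575-(X-.05)*np.tan(.23)))*np.cos(.23); s=(X-.05)*np.cos(.23)-(P[:,2]-.0575)*np.sin(.23)
q=m&(abs(hs-.013)<.009); print("side pts on roll", q.sum(), s[q].min() if q.any() else None, np.percentile(s[q],[2,10,50]) if q.any() else None)
for b in np.arange(-.03,.03,.01):
    k=q&(Y>b)&(Y<b+.01)&(hs>.006)
    if k.any(): print(round(b,3),k.sum(),s[k].min().round(4))
t=C0+FX*.2353; print(t)
to(.608,-.0165,.16,11.35)
E
```

```text
feeder X 37.8 Y 4.8 z 203.8 mm [-89.95  -0.81  11.51] F 0.8 [ 1.6 -0.5  1.7] 0.004985626242286472
side pts on roll 206 0.0669695220227446 [0.09459519 0.09659205 0.10158536]
-0.03 23 0.1023
-0.02 27 0.097
-0.01 36 0.0935
0.0 39 0.0954
0.01 27 0.0975
0.02 23 0.1033
[ 0.60970747 -0.01919831]
shift [ -0.23   3.51 -19.17] turn [0.03 0.05 0.07] | now [0.5723 0.1719 0.195 ] [-9.003e+01 -7.000e-02  1.140e+01]
```

View pics/side13c.png

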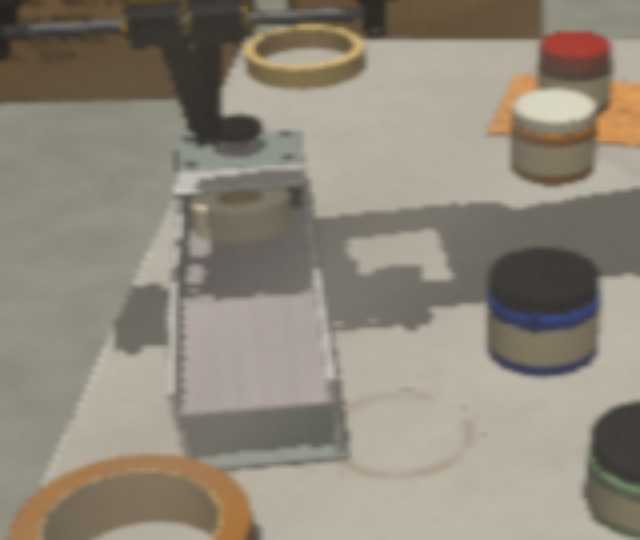

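View pics/wrist13.png

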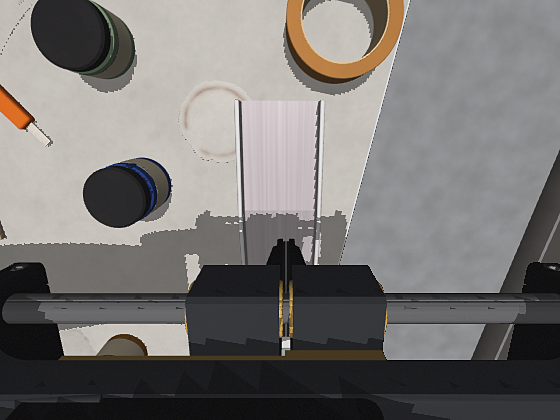

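```bash
python3 - <<'E'
from h import *
to(.6088,-.0192,.16,11.35)
E
```

```text
shift [ -0.2    3.51 -19.45] turn [0.03 0.05 0.07] | now [0.5723 0.1719 0.195 ] [-9.003e+01 -7.000e-02  1.140e+01]
```

>>> carry_out --rows '[[[-0.2,0,-3,0,0,0],[-0.2,0,-7,0,0,0],[-0.2,1,-11,0,0,0],[-0.2,2,-15,0,0,0],[-0.2,3.5,-18,0,0,0],[-0.2,5,-19.4,0,0,0],[-0.2,6.5,-19.4,0,0,0],[-0.2,7.5,-19.4,0,0,0],[-0.2,7.5,-19.4,0,0,0],[-0.2,7.5,-19.4,0,0,0]]]'

```text
time: 27.45
tool_pos: [0.6073, -0.0189, 0.1176]
tool_rot: [-1.57, 0.003, 0.198]
ft_force: [0.2, 0.1, 0.7]
gripper_width: 0.005
```

```bash
python3 - <<'E'
from h import *
d=snap("side","side14.png"); cv2.imwrite("pics/side14c.png",cv2.resize(d["image"][100:260,170:330,::-1],None,fx=4,fy=3.5))
d2=snap("scene","scene14.png");cv2.imwrite("pics/scene14c.png",cv2.resize(d2["image"][140:260,250:390,::-1],None,fx=5,fy=5))
to(.6088,-.0192,.086,11.35)
for dd in(d,d2):print(proj(dd,[.6088,-.0192,.086]))
E
```

```text
shift [-0.02  3.39 -0.05] turn [0.02 0.04 0.04] | now [ 0.6088 -0.0186  0.1199] [-9.002e+01 -4.000e-02  1.139e+01]
[[228.55325915 190.98239666]]
[[331.94749834 214.46761298]]
```

View pics/scene14c.png

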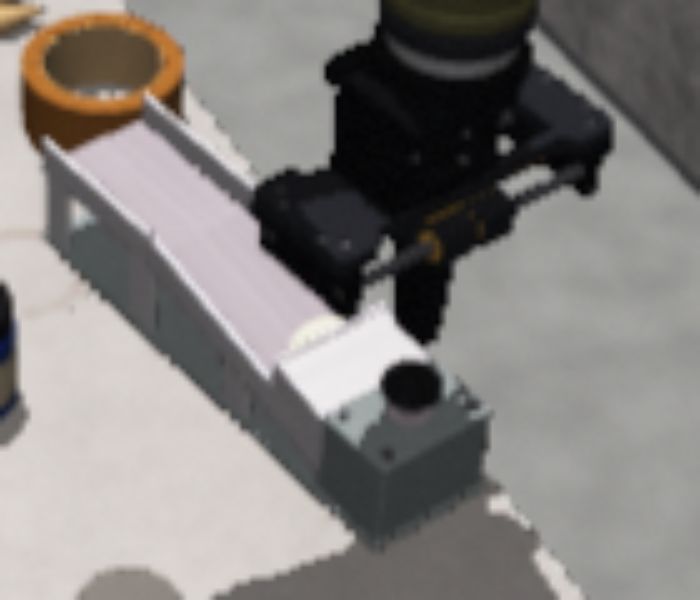

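View pics/side14c.png

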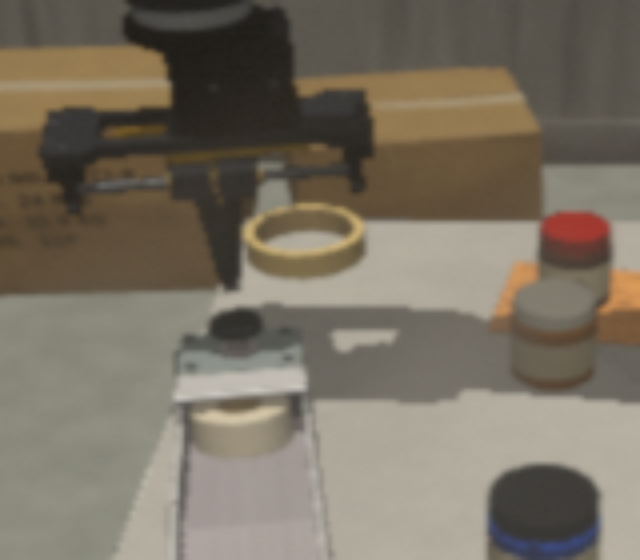

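>>> carry_out --rows '[[[0,1,0,0,0,0],[0,2,0,0,0,0],[0,2.8,0,0,0,0],[0,3.2,0,0,0,0],[0,3.6,0,0,0,0],[0,4,0,0,0,0],[0,4.3,0,0,0,0],[0,4.6,0,0,0,0],[0,4.8,0,0,0,0],[0,4.8,0,0,0,0]]]'

```text
time: 28.38
tool_pos: [0.6085, -0.019, 0.0715]
tool_rot: [-1.57, 0.0, 0.198]
ft_force: [-3.2, 1.6, 5.9]
gripper_width: 0.005
```

>>> carry_out --rows '[[[0,0.05,0,0,0,0],[0,0.1,0,0,0,0],[0,0.15,0,0,0,0],[0,0.15,0,0,0,0],[0,0.15,0,0,0,0],[0,0.15,0,0,0,0],[0,0.15,0,0,0,0],[0,0.15,0,0,0,0],[0,0.15,0,0,0,0],[0,0.15,0,0,0,0]]]'

```text
time: 29.22
tool_pos: [0.6086, -0.019, 0.0712]
tool_rot: [-1.571, 0.0, 0.198]
ft_force: [-6.7, 1.0, 10.2]
gripper_width: 0.005
```

>>> carry_out --rows '[[[0,0.05,0,0,0,0],[0,0.1,0,0,0,0],[0,0.15,0,0,0,0],[0,0.15,0,0,0,0],[0,0.15,0,0,0,0],[0,0.15,0,0,0,0],[0,0.15,0,0,0,0],[0,0.15,0,0,0,0],[0,0.15,0,0,0,0],[0,0.15,0,0,0,0]]]'

```text
time: 30.05
tool_pos: [0.6087, -0.019, 0.0711]
tool_rot: [-1.571, 0.0, 0.198]
ft_force: [-9.9, 2.4, 16.0]
gripper_width: 0.006
```

```bash
python3 - <<'E'
from h import *
local()
d=snap("side","side15.png"); cv2.imwrite("pics/side15c.png",cv2.resize(d["image"][100:260,170:330,::-1],None,fx=4,fy=3.5))
d2=snap("scene","scene15.png");cv2.imwrite("pics/scene15c.png",cv2.resize(d2["image"][140:260,250:390,::-1],None,fx=5,fy=5))
E
```

```text
feeder X 234.9 Y -1.0 z 71.1 mm [-8.999e+01  2.000e-02  1.135e+01] F -4.3 [-9.9  2.4 16. ] 0.006072088719090694
```

View pics/scene15c.png

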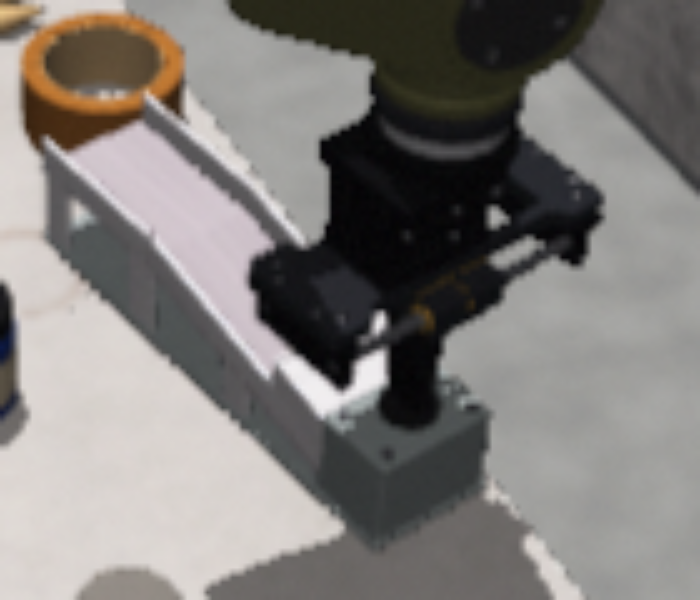

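View pics/side15c.png

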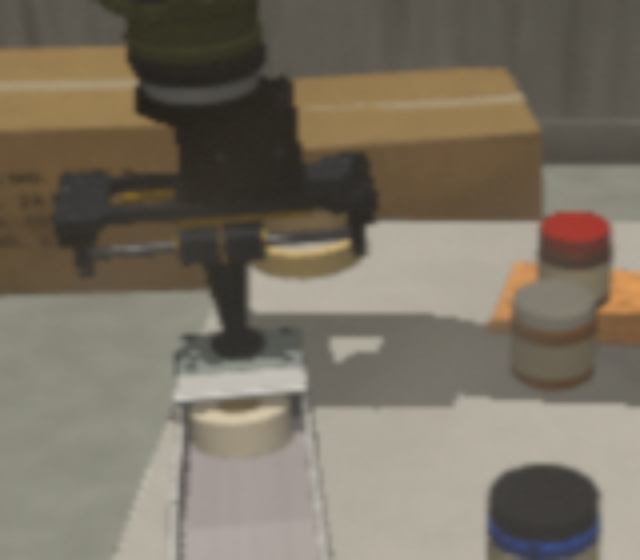

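The plunger is hard down: z stays at 71.1 mm while the force climbs to 16 N. Now I'll release it straight up.

>>> carry_out --rows '[[[0,-0.3,0,0,0,0],[0,-0.8,0,0,0,0],[0,-1.5,0,0,0,0],[0,-2.2,0,0,0,0],[0,-3.5,0,0,0,0],[0,-6,0,0,0,0],[0,-9,0,0,0,0],[0,-12,0,0,0,0],[0,-14,0,0,0,0],[0,-14,0,0,0,0]]]'

```text
time: 30.98
tool_pos: [0.6119, -0.0197, 0.2156]
tool_rot: [-1.575, -0.011, 0.198]
ft_force: [0.6, 1.0, 2.1]
gripper_width: 0.004
```

>>> carry_out --rows '[[[0,0,0,0,0,0],[0,0,0,0,0,0],[0,0,0,0,0,0],[0,0,0,0,0,0],[0,0,0,0,0,0],[0,0,0,0,0,0],[0,0,0,0,0,0],[0,0,0,0,0,0],[0,0,0,0,0,0],[0,0,0,0,0,0]]]'

```text
time: 31.82
tool_pos: [0.6086, -0.0191, 0.2083]
tool_rot: [-1.571, -0.0, 0.198]
ft_force: [-1.4, -0.5, 0.2]
gripper_width: 0.002
```

```bash
python3 - <<'E'
from h import *
local()
d=snap("side","side16.png"); cv2.imwrite("pics/side16c.png",cv2.resize(d["image"][100:260,170:370,::-1],None,fx=4,fy=3.5))
d2=snap("scene","scene16.png")
for n,dd in(("side",d),("scene",d2)):
    P=world(dd)
    for k,c,r,h in [("pjar",(.399,-.184),.0265,.074),("squat",(.364,.281),.0325,.062),("tall",(.418,.147),.0305,.075),("matjar",(.414,-.085),.0285,.068),("plunger",(.609,-.018),.017,.086),("wide",(.6035,-.264),.046,.024)]:
        q=P[(np.hypot(P[:,0]-c[0],P[:,1]-c[1])<r+.015)&(abs(P[:,2]-h)<.004)]
        if len(q)<8: print(k,len(q));continue
        (cx,cy),rr=cv2.minEnclosingCircle((q[:,:2]*1000).astype(np.float32)); print(n,k,len(q),"%.1f %.1f r%.1f"%(cx,cy,rr),np.median(q[:,2]).round(4))
    e=P[:,:2]-C0;X=e@FX;Y=e@FY
    hs=(P[:,2]-(.0575-(X-.05)*np.tan(.23)))*np.cos(.23); s=(X-.05)*np.cos(.23)-(P[:,2]-.0575)*np.sin(.23)
    q=(abs(Y)<.01)&(s>.06)&(s<.113)&(hs>.006)&(hs<.028); print(n,"roll rear s",np.percentile(s[q],[2,10]) if q.sum()>3 else None)
E
```

```text
feeder X 235.0 Y -1.1 z 208.3 mm [-9.000e+01 -1.000e-02  1.134e+01] F 0.2 [-1.4 -0.5  0.2] 0.0021644184206827195
side pjar 136 398.5 -183.6 r25.6 0.0737
side squat 728 365.6 282.5 r32.1 0.0618
side tall 410 418.6 147.4 r29.3 0.0749
side matjar 197 414.5 -86.6 r29.8 0.0678
side plunger 92 608.0 -18.7 r17.6 0.0859
side wide 165 603.2 -264.2 r47.4 0.0231
side roll rear s [0.09467187 0.09556089]
scene pjar 255 397.9 -186.2 r25.8 0.0725
scene squat 209 365.3 279.6 r31.6 0.0608
scene tall 213 417.6 144.5 r29.5 0.0736
scene matjar 265 412.7 -87.1 r27.7 0.0665
scene plunger 85 609.0 -22.3 r19.2 0.0846
scene wide 296 604.0 -265.2 r47.6 0.0222
scene roll rear s [0.09665779 0.09749402]
```

View pics/side16c.png

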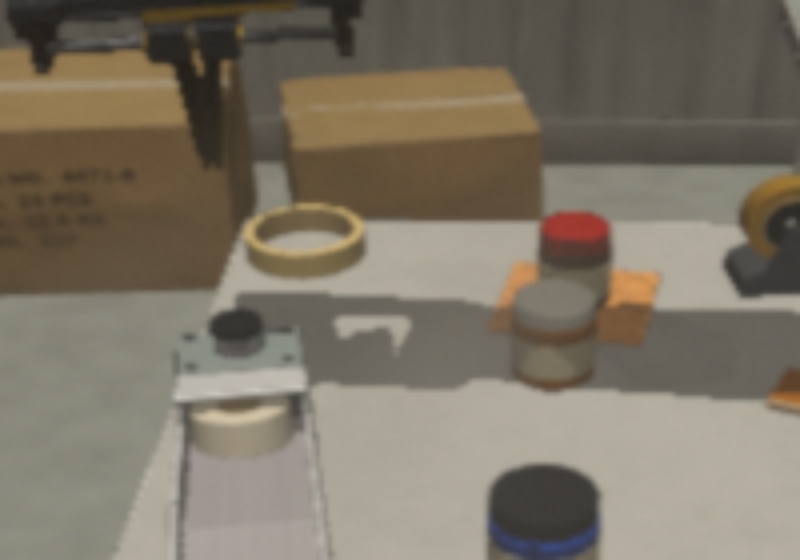

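View pics/scene16.png

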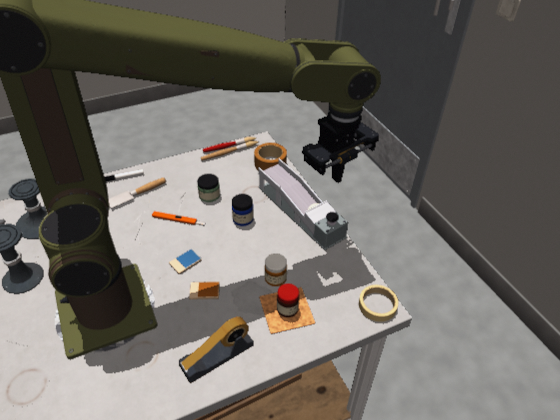

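```bash
python3 -c "
from cell import manip
print(manip.sign_off())"
```

```text
the job is handed in; nothing more can be done
None
```

I did the three steps in the order asked and handed the job in at about 32 s, with the gripper clear of everything.

- **Glaze jar:** it stands upright on the cork mat at about (0.398, -0.185) m. I measured the mat's centre at about (0.398, -0.185) m, so the jar is within roughly 2 mm of the middle.
- **Label roll:** I laid it flat on the landing and pushed it down the chute and under the hood. It met the stop firmly, at about 11 N. Its rear edge reads 94.7 mm down the slope from the side camera and 96.7 mm from the scene camera. That is consistent with the 95 mm expected when seated, though the two cameras disagree by about 2 mm, as large as the stated calibration error.
- **Plunger:** I pressed it after the roll was seated. The tip stopped at 71.1 mm while the force rose to 16 N, which is the full 15 mm of travel. There was an unexplained sideways force of about 10 N at that point. It then came back up to about 86 mm (side camera) or 85 mm (scene camera).
- **Other items:** the squat jar, tall jar, mat jar and wide tape roll all read within about 2 mm of where they started.

No check failed.

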